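# Let the marbles down into the jacks dish

### The arm

A 6-joint arm with a two-finger parallel gripper is mounted at the origin on the work surface. World frame = base frame: x ahead of the robot, y to its left, z up, the work surface at z = 0. Lengths are in m, angles in rad, forces in N, time in s.
With the tool pointing down it reaches from about 0.35 to 0.975 m from the base axis. Payload 4.9 kg.
Tool frame: the origin (TCP) lies midway between the tips of the shut fingers; the grasp point (between the pads) lies 19 mm behind it; z points along the fingers, y is the line along which they close (so a half turn about z gives the same grasp; the last joint's range is limited). The gripper opens to 85 mm and grips with 20 to 120 N. Pads are 22 mm wide; open, the fingers measure 114 mm over their backs; the gripper's body (76 mm by 85 mm) begins 54 mm behind the grasp point. The pads swing forward as they close: fully open they stand 13 mm farther back than shut.
Start: joints at [1.092, 0.053, 1.613, -0, 1.476, -0.119], TCP at [0.22, 0.585, 0.231] pointing down, gripper open.
Joint ranges: [-3.01, 3.01], [-1.01, 2.22], [0.06, 2.58], [-1.02, 4.17], [0.09, 2.62], [-3.14, 3.14]. Speed limits (rad/s): [2.57, 2.57, 3.14, 3.14, 3.14, 3.14].

### API

Orientations are given as a rotation vector (axis times angle).
In Python, from station import telemetry, optics, ctrl gives the robot as it stands.
- The arm moves only by the shell command python3 -m pendant 'ROWS' [FORCE]. ROWS is JSON, one flat list of numbers, 7 for each row, row after row: the turn, a rotation vector about the tool's x, y, z as a fraction of full scale, then the shift along the tool's x, y, z as a fraction of full scale, then the opening, from 0 (shut) to 1 (fully open). In form: [ax, ay, az, tx, ty, tz, fingers, ax, ay, az, tx, ty, tz, fingers, ...]. A call has 1 to 12 rows; each row is the pose to reach, as a shift and turn from the pose commanded when the call began, along the tool's axes at that moment; what a row does not reach only later rows make up. Full scale, the value 1, is 300 mm for a shift and 30 degrees for a turn. A row lasts 1/8 s, in which the tool goes at most 62.5 mm and 10.7 degrees, less where a joint would pass 70% of its speed; a pose out of reach is approached as far as the arm can. A call with a number of a shift or a turn outside -1 to 1 is refused whole. A call with a gripper value outside its range is refused whole. The fingers move at their own pace and stop on an object; FORCE is the grip in N (left out, the last holds). Time passes only in rows, so rows that repeat a pose let the fingers close. It gives the time, the measured TCP pose, the force, the opening and the grip force at its end, in the units of the state.
- telemetry.get_obs(): the state, without advancing time (a new reading comes with each control period).
- optics.get_image(name): name is "scene" or "top"; returns a dict with "image" (420x560x3 uint8, red, green, blue), "depth" (420x560 float32, m along the optical axis (not along the pixel's ray), 0 where there is no reading), "fx", "fy", "cx", "cy" (pixels), "rvec" (rotation vector, rad) and "tvec" (3), from world to camera coordinates, as OpenCV has them. Camera axes: x right, y down, z forward; pixel columns grow to the right and rows downward; lengths in m; the calibration is good to about 2 mm. A picture is of the moment at which its call begins.
- ctrl.finish_job(): hands the job in; it is judged then, once.
The state is a dict: "t": time; "q": joint angles; "dq": joint speeds; "effort": joint torques, N m; "tool_pos": TCP position; "tool_rot": TCP orientation; "contact_force": force on the tool from outside, world axes, zero at the start; "wrist_torque": the same for the moment, N m; "opening": finger opening in m; "grip_force": force on a finger pad.
Only numpy, scipy, OpenCV 4.12 (cv2) and the standard library are available. Lean on these libraries where they do the work, as an engineer would, in place of code of your own. Each camera call takes 0.05 s, during which the arm holds its last target. There are 200 camera calls.

### The job

Push the empty brass dish along the shelf with the fingertips until it sits under the lip of the wooden marble dispenser, home against its V-shaped stop. Then press the dispenser's red paddle down to lift the gate, keep it down until all three marbles have rolled into the dish, and let the paddle come back up so that the gate is shut and the dish stays where it is. Only push and press: do not pick up or tip the dish, do not touch the marbles, and leave the other things on the shelf as they stand.

Things in the scene. Friction and masses are not known exactly. Their poses are not given: they have to be found in the camera images.
- dispenser: Marble dispenser: a plywood and pale wood stand fixed to the shelf. Origin on the shelf; +y runs uphill along its chute, +z up, the paddle sticks out towards -x (the robot's side). Base plate: x -115 to +67, y -77 to +128 mm, 12 mm thick. The chute runs along x = 0, its lip overhangs the base at y = -100 mm.
- nest (a point): Point on the shelf where the dish's centre belongs, at (0, -140, 0) mm of the dispenser, same axes. On its +y side two dark wood battens, 34 mm high, make a V-shaped stop open towards -y: the round dish, pushed from the -y side, centres itself in it and its rim then touches both. The lip is 40 mm to the +y side, 50 mm up.
- lip (a point): Middle of the lower end (lip) of the sloped chute, on its running surface, 58 mm above the shelf; the wood under it is 8 mm thick, so the 30 mm high dish passes below, and its side rails rise 18 mm above it. Same axes as the nest; the marbles roll towards -y and drop off here.
- paddle (a point): Centre of the top face of the red finger paddle, 44 x 40 mm, on the lever's end nearest the robot; at rest 145 mm above the shelf, tilted 0.18 rad. Pressed straight down from above it falls 29 mm to its stop and needs 2 N at first, 4 N at the stop; a spring brings it back up. The axle lies 76 mm towards the dispenser's +x, in a fork 128 mm high.
- gate (a point): Middle of the lower edge of the aluminium gate blade (20 mm wide, 4 mm thick) at the other end of the lever, hanging across the chute; shut, it is 4 mm over the chute's floor.
- rocker (a joint): Angle of the rocking lever: 0 = paddle up, gate shut; 0.36 = paddle pressed to its stop, gate lifted 30 mm. The 25 mm marbles pass freely from about 0.28 on.
- dish: The empty brass-toned steel jacks dish, loose, round: 120 mm over the rim, 112 mm at the foot, 30 mm high, wall and floor 3 mm, 0.2 kg. Origin at the centre of its underside.
- marble1_center (a point): Centre of the green glass marble, 25 mm in diameter; it waits first, against the gate.
- marble2_center (a point): Centre of the blue marble, 25 mm in diameter, second behind the gate.
- marble3_center (a point): Centre of the orange marble, 25 mm in diameter, third behind the gate. After the gate opens all three run out within about a second.
- mug: Blue ceramic mug, 80 mm across, 92 mm high, handle on its own +y side; origin at the centre of its underside. Leave alone.
- jar: Clear plastic jar with a green screw cap, 72 mm across, 105 mm high; origin at the centre of its underside. Leave alone.
- ball_center (a point): Centre of the yellow silicone ball, 40 mm in diameter, sitting in a hollow of the wooden marble board (200 x 200 x 20 mm, fixed). Leave alone.
- tumbler: Steel tumbler, 68 mm across, 85 mm high; origin at the centre of its underside. Leave alone.
- jack1: Steel jack, about 30 mm across; origin on the shelf under its centre. Leave alone.
- jack2: Brass jack, about 30 mm across; origin on the shelf under its centre. Leave alone.

How it is judged:
On the way, in this order (a step that is already met when the one before it is completed fails the run):
1. the dish stands under the lip, home against the V-shaped stop (within 18 mm), gate still shut (horizontal distance between dish and nest below 0.018 m and height (world z) of dish below 0.006 m and angle between dish's own z axis and vertical below 0.08 rad and value of joint rocker below 0.06 rad and linear speed of dish below 0.02 m/s), for 0.2 s.
2. the paddle is pressed by the robot and the gate is lifted (value of joint rocker above 0.25 rad and contact force between the fingers and rocker above 0.3 N), for 0.2 s.
3. all three marbles lie in the dish while the paddle is still kept down (horizontal distance between each of marble1_center, marble2_center, marble3_center and dish below 0.048 m and z of each of marble1_center, marble2_center, marble3_center in the frame of dish below 0.032 m and value of joint rocker above 0.2 rad), for 0.05 s.
At the end, for the whole second after the job is handed in: All three marbles lie in the dish (centres within 48 mm of its centre and below its rim), the dish stands level and still on the shelf within 25 mm of its place against the V-shaped stop, and the gate is shut (lever below 0.04 rad) (horizontal distance between each of marble1_center, marble2_center, marble3_center and dish below 0.048 m and z of each of marble1_center, marble2_center, marble3_center in the frame of dish below 0.032 m and horizontal distance between dish and nest below 0.025 m and height (world z) of dish below 0.006 m and angle between dish's own z axis and vertical below 0.08 rad and linear speed of dish below 0.02 m/s and value of joint rocker below 0.04 rad); the robot touches nothing.
It fails at once if the dish is lifted or tipped (height (world z) of dish above 0.01 m or angle between dish's own z axis and vertical above 0.2 rad).
It fails at once if a marble is touched by the robot (contact force between any of the fingers, the arm and marble1 above 0.2 N or contact force between any of the fingers, the arm and marble2 above 0.2 N or contact force between any of the fingers, the arm and marble3 above 0.2 N).
It fails at once if the mug, jar, ball, tumbler or a jack is moved more than 15 mm (distance of any of mug, jar, ball_center, tumbler, jack1, jack2 from where it was at the start of the episode above 0.015 m).
It also fails if it takes over 48 s, if anything falls off the work surface, if the arm or the gripper's body presses on something with over 40 N, if the wrist force passes 120 N, or if a joint passes its speed limit or range.

## Working session

There is one attempt and no reset: what is moved stays moved. The work goes in short steps, Python scripts to look and compute and a shell command to move; the robot and the scene stay as the last step left them, time stands still between calls to the robot, and variables do not carry over. Pictures are saved under pics/ and viewed, at most 10 in all, crops included, and the job is handed in when it is done.

```bash
mkdir -p pics
cat > h.py <<'E'
import numpy as np, cv2
from station import telemetry, optics, ctrl
def snap(name,fn=None):
    d=optics.get_image(name)
    if fn: cv2.imwrite('pics/'+fn,d['image'][:,:,::-1])
    np.savez('/tmp/'+name+'.npz',**d); return d
def load(name): return dict(np.load('/tmp/'+name+'.npz'))
def pt(d,u,v,z=None):
    R=cv2.Rodrigues(np.asarray(d['rvec'],float))[0]; t=np.asarray(d['tvec'],float).ravel()
    ray=R.T@np.array([(u-d['cx'])/d['fx'],(v-d['cy'])/d['fy'],1.]); c=-R.T@t
    if z is None: 
        return c+ray*float(d['depth'][int(round(v)),int(round(u))])
    return c+ray*(z-c[2])/ray[2]
E
python3 - <<'E'
from h import *
snap('top','top0.png'); snap('scene','scene0.png'); o=telemetry.get_obs(); print(o)
E
```

```text
{'t': 0.1, 'q': array([ 1.09201337e+00,  5.33000638e-02,  1.61416106e+00,  2.22118720e-05,
        1.47600187e+00, -1.19006840e-01]), 'dq': array([-0.00110105, -0.00114654, -0.00518476, -0.00057103,  0.00146462,
       -0.00087901]), 'effort': array([-4.18558138e-04, -3.94906926e+01, -3.71360064e+01, -2.01089538e-04,
        3.96533564e-03,  3.55862060e-07]), 'tool_pos': array([0.219776  , 0.58448045, 0.23017763]), 'tool_rot': array([-5.61992740e-01, -3.09033459e+00,  2.79692319e-03]), 'contact_force': array([ 0.4663616 , -0.11281202,  0.252496  ]), 'wrist_torque': array([0.06905633, 0.00803003, 0.00290452]), 'grip_force': 0.0, 'opening': 0.08519568695060302}
```

View pics/top0.png

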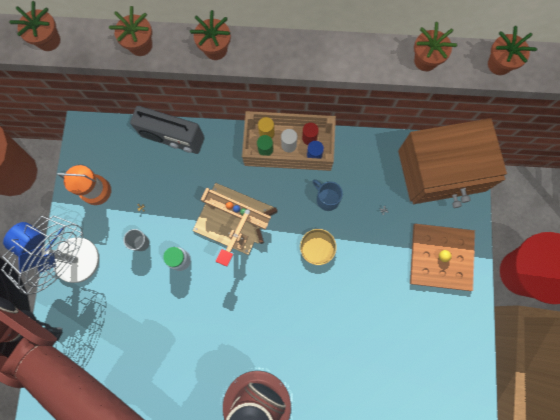

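View pics/scene0.png

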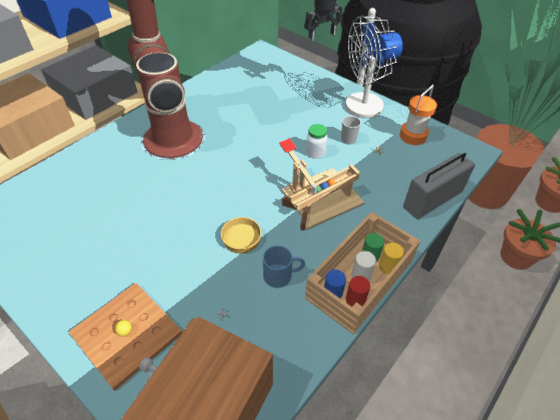

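The top view shows the dispenser around (235,222), with its paddle at (224,257) and the chute falling to the right. The dish is at (318,247), the mug at (329,196) and the jar at (174,257).

Run:
```python
from h import *
d=load('top'); im=d['image'][170:285,180:340,::-1]
cv2.imwrite('pics/c1.png',cv2.resize(im,None,fx=5,fy=5,interpolation=cv2.INTER_CUBIC))
d2=load('scene'); im=d2['image'][130:260,210:370,::-1]
cv2.imwrite('pics/c2.png',cv2.resize(im,None,fx=4.6,fy=4.6,interpolation=cv2.INTER_CUBIC))
for n in [(224,257),(318,247),(329,196),(174,257)]: print(n,pt(d,*n).round(4))
R=cv2.Rodrigues(d['rvec'])[0]; print('cam',-R.T@d['tvec'])
```

```text
(224, 257) [0.4419 0.1205 0.146 ]
(318, 247) [ 0.5079 -0.1699  0.011 ]
(329, 196) [ 0.686  -0.1997  0.0038]
(174, 257) [0.4372 0.2823 0.1023]
cam [ 0.28768021 -0.08125975  1.61283363]
```

View pics/c1.png

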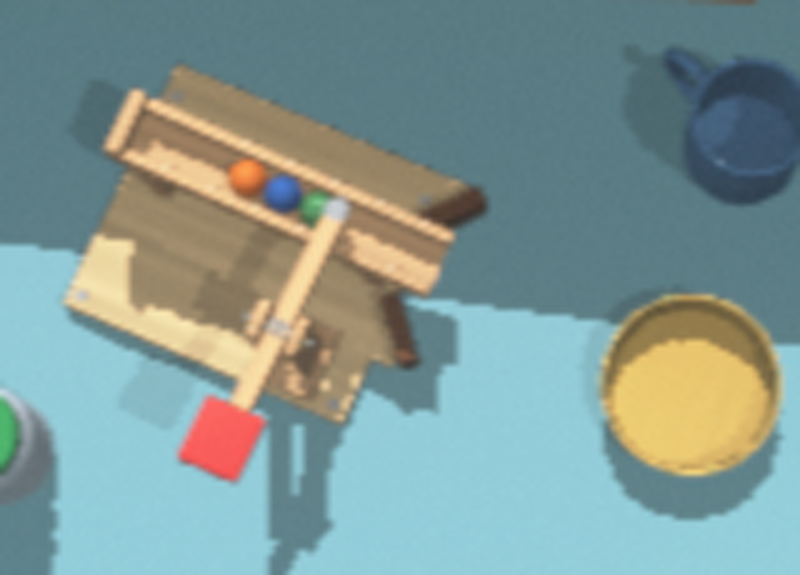

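View pics/c2.png

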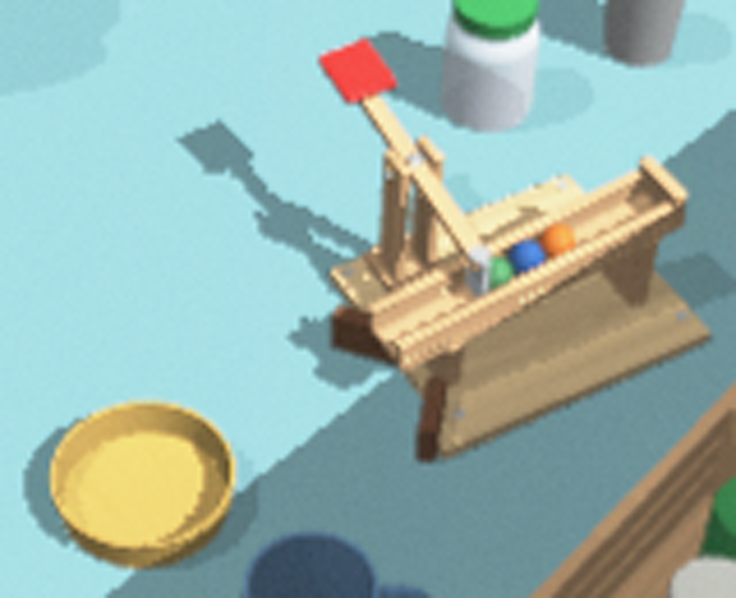

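The crop shows the base plate corners at (65,303), (342,423) and (178,66). The dish rim is centred at (690,384), the paddle at (222,440), and the rail ends are near (455,235) and (430,290).

```bash
cat >> h.py <<'E'
def rm(M,P): # 2D rigid fit
    a,b=M.mean(0),P.mean(0); H=(M-a).T@(P-b); th=np.arctan2(H[0,1]-H[1,0],H[0,0]+H[1,1])
    R=np.array([[np.cos(th),-np.sin(th)],[np.sin(th),np.cos(th)]]); return R,b-R@a,th
E
python3 - <<'E'
from h import *
d=load('top')
c=lambda u,v,z: pt(d,180+u/5-.4,170+v/5-.4,z)[:2]
P=np.array([c(65,303,.012),c(342,423,.012),c(178,66,.012),c(432,292,.074),c(455,235,.074)])
M=np.array([[-.115,.128],[-.115,-.077],[.067,.128],[-.022,-.1],[.022,-.1]])
R,t,th=rm(M[:3],P[:3]); print('th',th,'org',t,'res',(P-(M@R.T+t)).round(4))
f=lambda x,y:(R@[x,y]+t).round(4)
print('nest',f(0,-.14),'lip',f(0,-.1),'paddle pix',c(222,440,.145), 'ux',R[:,0],'uy',R[:,1])
print('paddle in disp',R.T@(c(222,440,.145)-t))
D=c(690,384,.03); print('dish',D,'in disp',R.T@(D-t)); print('mug',R.T@(c(745,130,.092)-t),c(745,130,.092))
o=telemetry.get_obs(); print(cv2.Rodrigues(o['tool_rot'])[0].round(3))
E
```

```text
th -0.3439475443052582 org [0.60317578 0.09321161] res [[ 0.0011 -0.0008]
 [ 0.001   0.0009]
 [-0.0021 -0.    ]
 [ 0.0019 -0.003 ]
 [-0.0013 -0.0004]]
nest [ 0.556  -0.0386] lip [ 0.5695 -0.0009] paddle pix [0.44018244 0.12044349] ux [ 0.94143087 -0.33720605] uy [0.33720605 0.94143087]
paddle in disp [-0.16262972 -0.02932541]
dish [ 0.50716632 -0.16741431] in disp [-0.00250163 -0.27773626]
mug [ 0.15470885 -0.24737742] [ 0.6654063  -0.19184589]
[[-0.936  0.352 -0.001]
 [ 0.352  0.936 -0.002]
 [ 0.    -0.002 -1.   ]]
```

```bash
python3 -m pendant '[0,0,1,-0.9,-0.6,0,0.7, 0,0,1,-0.9,-0.6,0,0.7, 0,0,1,-0.9,-0.6,0,0.7, 0,0,1,-0.9,-0.6,0,0.7, 0,0,1,-0.9,-0.6,0,0.7, 0,0,1,-0.9,-0.6,0,0.7, 0,0,1,-0.9,-0.6,0,0.7, 0,0,1,-0.9,-0.6,0,0.7]'
python3 - <<'E'
from h import *
o=telemetry.get_obs();R=cv2.Rodrigues(o['tool_rot'])[0];print(o['q'],R.round(3),o['opening'])
th=-.34395;D=np.array([[np.cos(th),-np.sin(th)],[np.sin(th),np.cos(th)]]);t=np.array([.60318,.09321])
g=np.r_[D@[-.0025,-.375]+t,.2]; print(g,R.T@(g-o['tool_pos'])/.3)
E
```

```text
t: 1.1
tool_pos: [0.4086, 0.3224, 0.2311]
tool_rot: [-1.34, -2.84, 0.0]
contact_force: [-0.2, 0.2, 0.2]
opening: 0.0599
grip_force: 0.0
[ 5.24772388e-01 -2.00047227e-01  1.85286090e+00  5.44819065e-04
  1.48935189e+00 -1.64282472e-01] [[-0.636  0.772 -0.001]
 [ 0.772  0.636  0.   ]
 [ 0.001 -0.    -1.   ]] 0.0598904612349917
[ 0.47437329 -0.25898324  0.2       ] [-1.63548545 -1.06274876  0.10298319]
```

```bash
python3 -m pendant '[0,0,1,-0.83,-0.54,0,0.7, 0,0,1,-0.83,-0.54,0,0.7, 0,0,1,-0.83,-0.54,0,0.7, 0,0,1,-0.83,-0.54,0,0.7, 0,0,1,-0.83,-0.54,0,0.7, 0,0,1,-0.83,-0.54,0,0.7, 0,0,1,-0.83,-0.54,0,0.7]'
cat > w.py <<'E'
from h import *
import sys
o=telemetry.get_obs();R=cv2.Rodrigues(o['tool_rot'])[0]
th=-.34395;D=np.array([[np.cos(th),-np.sin(th)],[np.sin(th),np.cos(th)]]);t=np.array([.60318,.09321])
x,y,z=map(float,sys.argv[1:]);g=np.r_[D@[x,y]+t,z]
print('tcp disp',D.T@(o['tool_pos'][:2]-t),'goal shift',(R.T@(g-o['tool_pos'])/.3).round(3),'turn',np.degrees(np.arctan2(R[1,1],R[0,1]))-np.degrees(th),'F',o['contact_force'].round(1))
E
python3 w.py -.0025 -.38 .2
```

```text
t: 1.98
tool_pos: [0.4421, 0.0274, 0.2312]
tool_rot: [-2.03, -2.397, -0.001]
contact_force: [-0.8, -0.6, -0.2]
opening: 0.06
grip_force: 0.0
tcp disp [-0.12944318 -0.11622815] goal shift [-0.974 -0.059  0.103] turn 29.183833494295865 F [-0.8 -0.6 -0.2]
```

```bash
python3 -m pendant '[0,0,0.973,-0.974,-0.059,0.1,0.7, 0,0,0.973,-0.974,-0.059,0.1,0.7, 0,0,0.973,-0.974,-0.059,0.1,0.7, 0,0,0.973,-0.974,-0.059,0.1,0.7, 0,0,0.973,-0.974,-0.059,0.1,0.7, 0,0,0.973,-0.974,-0.059,0.1,0.7, 0,0,0.973,-0.974,-0.059,0.1,0.7, 0,0,0.973,-0.974,-0.059,0.1,0.7]'
python3 w.py -.0025 -.38 .008
```

```text
t: 2.98
tool_pos: [0.4729, -0.2631, 0.2015]
tool_rot: [2.568, 1.81, 0.0]
contact_force: [-0.5, -0.8, -0.4]
opening: 0.0596
grip_force: 0.0
tcp disp [-0.00249388 -0.37939665] goal shift [-0.002 -0.     0.645] turn 0.06157084801655088 F [-0.5 -0.8 -0.4]
```

```bash
python3 -m pendant '[0,0,0,0,0,0.2,0.7, 0,0,0,0,0,0.4,0.7, 0,0,0,0,0,0.55,0.7, 0,0,0,0,0,0.62,0.7, 0,0,0,0,0,0.645,0.7, 0,0,0,0,0,0.645,0.7]'
python3 -m pendant '[0,0,0,0.05,0,0,0.7, 0,0,0,0.1,0,0,0.7, 0,0,0,0.13,0,0,0.7, 0,0,0,0.16,0,0,0.7, 0,0,0,0.2,0,0,0.7, 0,0,0,0.24,0,0,0.7, 0,0,0,0.28,0,0,0.7, 0,0,0,0.32,0,0,0.7, 0,0,0,0.36,0,0,0.7, 0,0,0,0.4,0,0,0.7, 0,0,0,0.42,0,0,0.7, 0,0,0,0.42,0,0,0.7]'
python3 w.py -.0 -.208 .008
python3 - <<'E'
from h import *
d=snap('top'); im=d['image'][170:285,180:340,::-1]
cv2.imwrite('pics/c3.png',cv2.resize(im,None,fx=5,fy=5,interpolation=cv2.INTER_CUBIC))
E
```

```text
t: 3.72
tool_pos: [0.4728, -0.2645, 0.0083]
tool_rot: [2.569, 1.807, 0.0]
contact_force: [0.7, -0.5, -0.5]
opening: 0.0595
grip_force: 0.0
t: 5.22
tool_pos: [0.5151, -0.1455, 0.0075]
tool_rot: [-2.569, -1.806, -0.001]
contact_force: [0.9, -1.0, -0.1]
opening: 0.0597
grip_force: 0.1
tcp disp [-0.00245536 -0.25448513] goal shift [ 0.155  0.008 -0.002] turn -0.07430335914595432 F [ 0.9 -1.  -0.1]
```

View pics/c3.png

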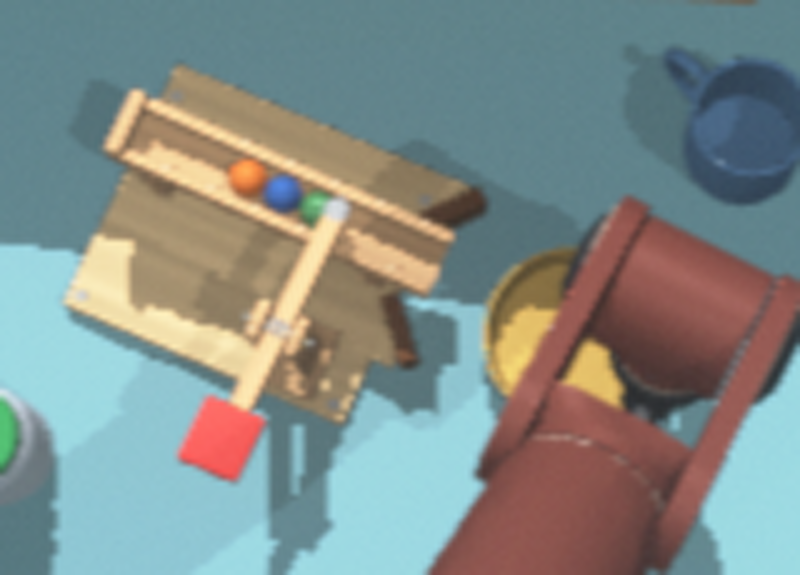

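The dish's left rim has moved from 600 to about 485 and it is tracking straight toward the V. I'll push the last stretch slowly.

```bash
python3 -m pendant '[0,0,0,0.03,0.002,0,0.7, 0,0,0,0.06,0.004,0,0.7, 0,0,0,0.09,0.006,0,0.7, 0,0,0,0.12,0.008,0,0.7, 0,0,0,0.14,0.008,0,0.7, 0,0,0,0.16,0.008,0,0.7, 0,0,0,0.17,0.008,0,0.7, 0,0,0,0.175,0.008,0,0.7, 0,0,0,0.175,0.008,0,0.7]'
python3 w.py 0 -.197 .008
python3 -m pendant '[0,0,0,0.005,0,0,0.7, 0,0,0,0.01,0,0,0.7, 0,0,0,0.015,0,0,0.7, 0,0,0,0.015,0,0,0.7]'
python3 w.py 0 -.197 .008
python3 - <<'E'
from h import *
d=snap('top'); im=d['image'][170:285,180:340,::-1]
cv2.imwrite('pics/c4.png',cv2.resize(im,None,fx=5,fy=5,interpolation=cv2.INTER_CUBIC))
E
```

```text
t: 6.4
tool_pos: [0.5352, -0.0978, 0.0079]
tool_rot: [-2.57, -1.806, -0.0]
contact_force: [0.7, -0.7, -0.5]
opening: 0.0594
grip_force: 0.2
tcp disp [ 0.00040278 -0.20275708] goal shift [ 0.019 -0.001 -0.   ] turn -0.10739730744570153 F [ 0.7 -0.7 -0.5]
t: 6.9
tool_pos: [0.5367, -0.0936, 0.0078]
tool_rot: [2.57, 1.806, 0.0]
contact_force: [-0.5, -0.5, -0.8]
opening: 0.06
grip_force: 0.6
tcp disp [ 0.00036014 -0.19829209] goal shift [ 0.004 -0.001 -0.001] turn -0.09462298845207329 F [-0.5 -0.5 -0.8]
```

View pics/c4.png

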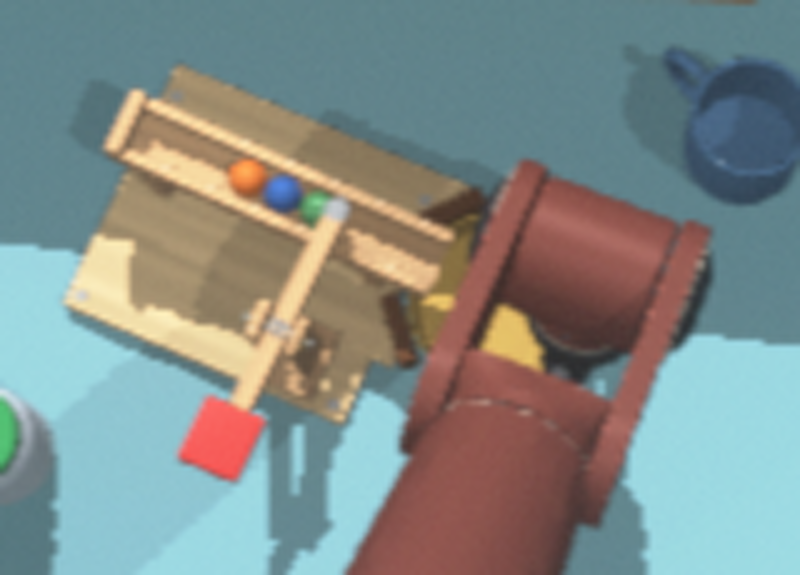

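The dish is now at the V, with its rim at about (455,230) and (412,320). A few more millimetres should show contact in the force reading.

```bash
python3 -m pendant '[0,0,0,0.004,0,0,0.7, 0,0,0,0.008,0,0,0.7, 0,0,0,0.01,0,0,0.7, 0,0,0,0.01,0,0,0.7]'|grep -E "force|pos"
python3 -m pendant '[0,0,0,0.004,0,0,0.7, 0,0,0,0.008,0,0,0.7, 0,0,0,0.008,0,0,0.7]'|grep -E "force|pos"
python3 w.py 0 -.197 .008
```

```text
tool_pos: [0.5368, -0.0924, 0.0078]
contact_force: [-3.8, -7.7, 0.6]
grip_force: 4.2
tool_pos: [0.5369, -0.0919, 0.0077]
contact_force: [-8.4, -14.8, 1.1]
grip_force: 7.7
tcp disp [ 3.72395809e-06 -1.96592426e-01] goal shift [-0.001 -0.    -0.001] turn -0.05596747050500994 F [ -8.4 -14.8   1.1]
```

The force along -y shows the dish is home, so I'll back off, rise and check.

```bash
python3 -m pendant '[0,0,0,-0.03,0,0,0.7, 0,0,0,-0.08,0,0,0.7, 0,0,0,-0.2,0,0,0.7, 0,0,0,-0.2,0,0,0.7, 0,0,0,-0.3,0,-0.2,0, 0,0,0,-0.3,0,-0.5,0, 0,0,0,-0.3,0,-0.7,0, 0,0,0,-0.3,0,-0.7,0, 0,0,0,-0.3,0,-0.7,0, 0,0,0,-0.3,0,-0.7,0]'
python3 w.py -.163 -.029 .22
python3 - <<'E'
from h import *
d=snap('top'); im=d['image'][170:285,180:340,::-1]
cv2.imwrite('pics/c5.png',cv2.resize(im,None,fx=5,fy=5,interpolation=cv2.INTER_CUBIC))
E
```

```text
t: 9.07
tool_pos: [0.5073, -0.1725, 0.216]
tool_rot: [-2.568, -1.805, 0.001]
contact_force: [-0.1, 0.3, -0.8]
opening: 0.0001
grip_force: 0.0
tcp disp [-0.00062848 -0.28244356] goal shift [ 0.844 -0.542 -0.011] turn -0.07573791037662403 F [-0.1  0.3 -0.8]
```

View pics/c5.png

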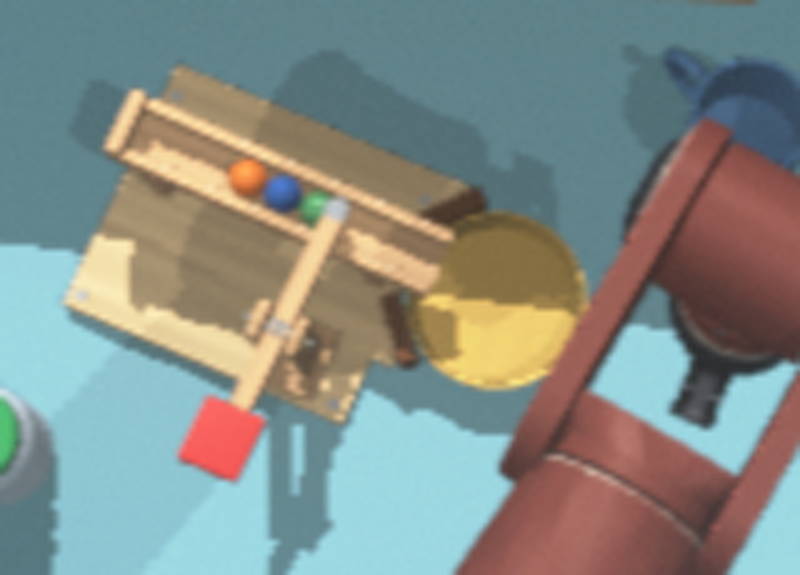

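The dish touches both battens with its centre near (499,300), and the gate is still shut. Next is the move over the paddle.

```bash
python3 -m pendant '[0,0,0,0.844,-0.542,0,0, 0,0,0,0.844,-0.542,0,0, 0,0,0,0.844,-0.542,0,0, 0,0,0,0.844,-0.542,0,0, 0,0,0,0.844,-0.542,0,0, 0,0,0,0.844,-0.542,0.06,0, 0,0,0,0.844,-0.542,0.12,0, 0,0,0,0.844,-0.542,0.12,0]'
python3 w.py -.162 -.029 .116
python3 - <<'E'
from h import *
d=load('top'); n=pt(d,180+499/5-.4,170+300/5-.4,.03); print('dish',n,'nest .556 -.0386')
E
```

```text
t: 10.12
tool_pos: [0.4391, 0.1188, 0.1782]
tool_rot: [-2.57, -1.802, 0.009]
contact_force: [-1.2, -0.3, 0.2]
opening: 0.0001
grip_force: 0.0
tcp disp [-0.1631024  -0.03122878] goal shift [0.008 0.005 0.207] turn -0.2118502993333493 F [-1.2 -0.3  0.2]
dish [ 0.55548279 -0.03869356  0.03      ] nest .556 -.0386
```

```bash
python3 -m pendant '[0,0,0,0.008,0.005,0.04,0, 0,0,0,0.008,0.005,0.08,0, 0,0,0,0.008,0.005,0.11,0, 0,0,0,0.008,0.005,0.14,0, 0,0,0,0.008,0.005,0.17,0, 0,0,0,0.008,0.005,0.19,0, 0,0,0,0.008,0.005,0.195,0, 0,0,0,0.008,0.005,0.195,0, 0,0,0,0.008,0.005,0.195,0]'
python3 w.py -.162 -.029 .116
python3 - <<'E'
from h import *
d=snap('scene'); im=d['image'][110:260,210:370,::-1]
cv2.imwrite('pics/c6.png',cv2.resize(im,None,fx=4,fy=4,interpolation=cv2.INTER_CUBIC))
E
```

```text
t: 11.25
tool_pos: [0.4431, 0.1219, 0.1236]
tool_rot: [2.57, 1.806, 0.0]
contact_force: [-3.2, 2.1, 3.7]
opening: -0.0003
grip_force: 2.1
tcp disp [-0.16038287 -0.02697884] goal shift [-0.007 -0.005  0.025] turn -0.09207281720876281 F [-3.2  2.1  3.7]
```

View pics/c6.png

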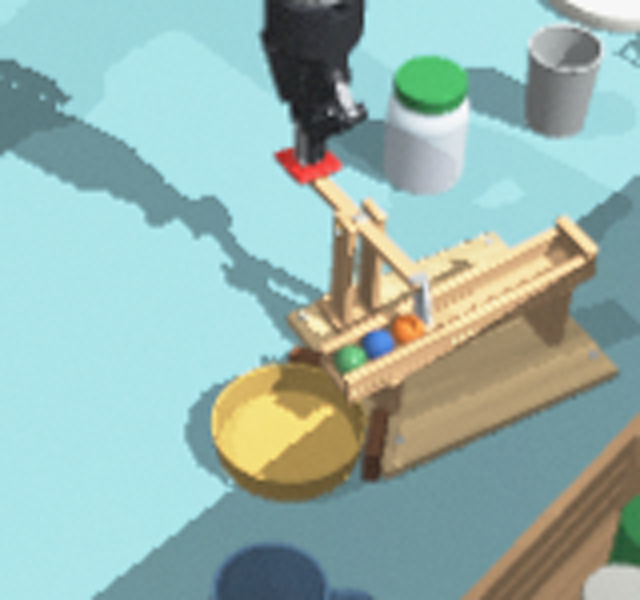

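The gate is lifted and the marbles are rolling toward the lip. I'll hold the paddle down and press a little deeper.

```bash
python3 -m pendant '[0,0,0,0,0,0.008,0, 0,0,0,0,0,0.008,0, 0,0,0,0,0,0.008,0, 0,0,0,0,0,0.008,0, 0,0,0,0,0,0.008,0, 0,0,0,0,0,0.008,0, 0,0,0,0,0,0.008,0, 0,0,0,0,0,0.008,0, 0,0,0,0,0,0.008,0, 0,0,0,0,0,0.008,0, 0,0,0,0,0,0.008,0, 0,0,0,0,0,0.008,0]'
python3 - <<'E'
from h import *
d=snap('scene'); im=d['image'][110:260,210:370,::-1]
cv2.imwrite('pics/c7.png',cv2.resize(im,None,fx=4,fy=4,interpolation=cv2.INTER_CUBIC))
E
```

```text
t: 12.8
tool_pos: [0.4431, 0.1219, 0.121]
tool_rot: [2.57, 1.806, 0.0]
contact_force: [-1.3, 1.8, 4.1]
opening: -0.0
grip_force: 2.1
```

View pics/c7.png

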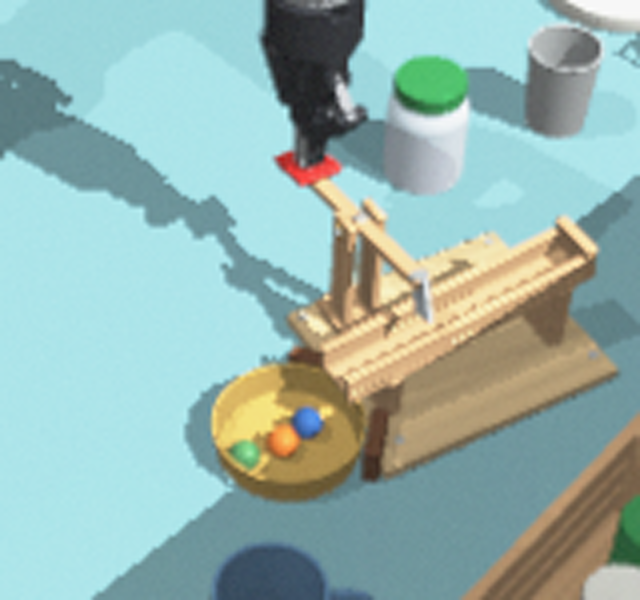

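All three marbles are in the dish, around (245,453), (284,440) and (307,422). I'll hold briefly, then release slowly.

```bash
python3 -m pendant '[0,0,0,0,0,0,0, 0,0,0,0,0,0,0, 0,0,0,0,0,0,0, 0,0,0,0,0,0,0, 0,0,0,0,0,-0.03,0, 0,0,0,0,0,-0.06,0, 0,0,0,0,0,-0.09,0, 0,0,0,0,0,-0.12,0, 0,0,0,0,0,-0.2,0, 0,0,0,0,0,-0.35,0, 0,0,0,0,0,-0.35,0, 0,0,0,0,0,-0.35,0]'
python3 -m pendant '[0,0,0,0,0,0,0, 0,0,0,0,0,0,0, 0,0,0,0,0,0,0, 0,0,0,0,0,0,0, 0,0,0,0,0,0,0, 0,0,0,0,0,0,0]' | head -1
python3 - <<'E'
from h import *
d=snap('scene'); im=d['image'][110:260,210:370,::-1]
cv2.imwrite('pics/c8.png',cv2.resize(im,None,fx=4,fy=4,interpolation=cv2.INTER_CUBIC))
E
```

```text
t: 14.35
tool_pos: [0.4425, 0.1218, 0.2253]
tool_rot: [-2.57, -1.806, 0.002]
contact_force: [-0.2, 0.1, 0.1]
opening: 0.0006
grip_force: 0.0
t: 15.1
```

View pics/c8.png

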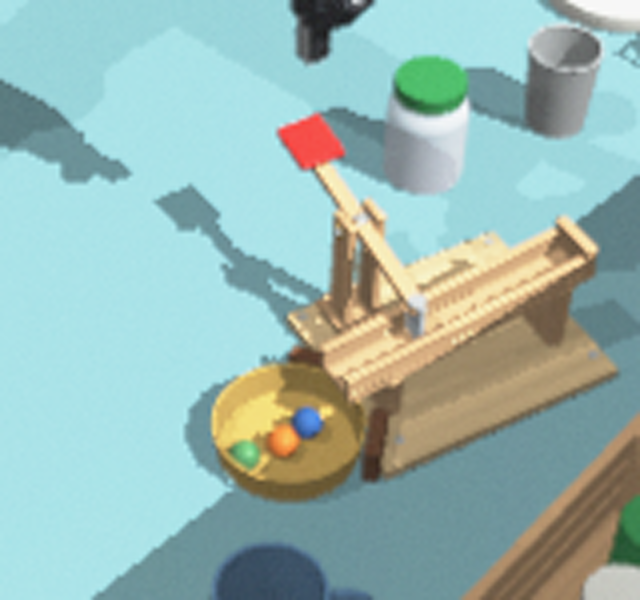

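The paddle is up, the gate is shut at (415,315), and the marbles lie still in the dish at home. The gripper is clear of everything.

```bash
python3 -c "
from station import ctrl; print(ctrl.finish_job())"
```

```text
the job is handed in; nothing more can be done
None
```

The job is handed in: the last picture before that showed the dish home against the V-stop with all three marbles in it, the paddle up, the gate shut and the gripper clear; the judge's verdict was not shown.

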